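# Clean the wax hot plate and set it to melt

### The job

The cold wax hot plate needs cleaning before the next melt: lift the pot off by its handle and stand it gently in the middle of the cork mat, then with the scraper block wipe all the loose wax chips off the plate into its catch tray, without handling chips on the plate with the fingers. When the plate is clean, stand the scraper back in the middle of its blue rest pad and set the pot gently back inside the silver ring on the plate; turn the dial until 60 stands in the middle of the window only once the pot is back. Do not knock the other things on the bench about.

Things in the scene. Friction and masses are not known exactly. Their poses are not given: they have to be found in the camera images.
- heater: wax hot plate, fixed: cream case 200 mm deep along its x. Along its y: catch tray (y +110 to +175 mm), plate (-110 to +110), console with black cover 77 mm high (-230 to -110). The steel catch tray hangs at the plate's open +y edge: inside y 110 to 172, x -97 to 97 mm, floor 25 and outer walls 55 mm above the table. Origin on the table under the plate part's centre; x points away from the robot, z up
- plate: the heater's flat dark plate, top 75 mm above the table. Origin 4 mm below its top, in the heater's frame at x = y = 0. An aluminium rim 6 mm high bounds it at x = -95 and +95 mm and y = -105 mm; its +y edge, at y = 110 mm, is open and flush, with the catch tray below it
- ring (a point): centre of the thin silver ring (radius 45 mm) marked on the top of the plate: where the pot belongs
- pot_handle (a point): centre of the black straight grip of the pot's fixed hoop handle: a bar 14 x 14 mm, 58 mm long along this frame's y, over the pot's axis and 118 mm above its underside; clear on both sides along x; pot rim 44 mm lower
- pot: steel melting pot, radius 40 mm (rim 42), 125 mm high with its handle, half full of set wax, 0.4 to 0.7 kg; origin in the centre of its underside, z its axis. It starts on the plate
- mat: square cork mat, fixed on the table at the robot's left, 130 x 130 x 6 mm; origin in the centre of its underside
- rest_top (a point): centre of the top of the blue rest pad, fixed on the table at the robot's right, 160 (x) x 85 (y) x 3 mm: the scraper's place
- scraper_grip (a point): point in the grey handle of the scraper block, 45 mm above the block's underside. Handle 82 mm along x, 20 mm thick along y, from 18 to 62 mm above the underside; below it the orange foot, 110 mm along x, 34 mm along y, 18 mm high, flat below: its long upright faces push the chips. z up
- scraper: the same scraper block, 0.2 kg; origin in the centre of its underside. It starts standing on the rest pad
- drum (a joint): angle of the heater's numbered drum, rad, anticlockwise seen from above; 0 30 40 50 60 70 80 90 stand in the middle of the window at 0, 0.785, 1.571, 2.356, 3.142, 3.927, 4.712, 5.498. Friction 0.04 N m, no spring or clicks, stops at both ends; starts between 0 and 1.8
- drum_grip (a point): on the drum's upright axis, inside its black bar knob, 99 mm above the table. The bar is 50 mm long along this frame's x, 15 mm thick along y, from 79 to 116 mm above the table. The frame turns with the drum; at joint 0 its x is the heater's x. A white line marks the +x half
- window (a point): centre of the small steel-framed window (25 x 34 mm) in the console's black cover, beyond the knob as seen from the robot; one number of the white drum shows in it, upright as seen from the robot
- chip0_center (a point): a loose chip of set cream-coloured wax lying on the plate, a round drip 20 mm across and 8 mm high; the point is its centre; absent in some starts
- chip1_center (a point): a loose chip of set cream-coloured wax lying on the plate, a flake 20 x 14 x 7 mm; the point is its centre; absent in some starts
- chip2_center (a point): a loose chip of set cream-coloured wax lying on the plate, a round drip 20 mm across and 8 mm high; the point is its centre; absent in some starts
- chip3_center (a point): a loose chip of set cream-coloured wax lying on the plate, a flake 20 x 14 x 7 mm; the point is its centre; absent in some starts
- chip4_center (a point): a loose chip of set cream-coloured wax lying on the plate, a round drip 20 mm across and 8 mm high; the point is its centre; absent in some starts
- chip5_center (a point): a loose chip of set cream-coloured wax lying on the plate, a flake 20 x 14 x 7 mm; the point is its centre; absent in some starts
- chip6_center (a point): a loose chip of set cream-coloured wax lying on the plate, a round drip 20 mm across and 8 mm high; the point is its centre; absent in some starts
- reagent: bystander: clear bottle with a blue cap, 150 mm high, radius 34 mm; origin at its underside
- stain_jar: bystander: square violet staining jar with a white lid, 64 mm wide, 95 mm high; origin at its underside
- dish: bystander: clear petri dish, radius 46 mm, 20 mm high; origin at its underside
- slide_box: bystander: green slide box 75 x 95 x 33 mm; origin at its underside
- cassettes: bystander: stack of pink and white embedding cassettes, 28 x 40 x 28 mm; origin at its underside
Not all that is in view belongs to the job. Of the things shaped like the mat, the cork one is meant.

How it is judged:
By the outcome, as a careful person would: the job done as asked, in the order asked, and still so for the second after the job is handed in, with the robot touching nothing.
Of chip0, chip1, chip2, chip3, chip4, chip5, chip6 only 3 to 7 are there at a start; the rules pass over those that are not, and their reading is None.
At some moment in a run one of pot, scraper may be knocked a few centimetres aside while the robot is not near it.
It also fails if it takes over 184 s, if anything falls off the work surface, if the arm or the gripper's body presses on something with over 40 N, if the wrist force passes 120 N, or if a joint passes its speed limit or range.

### The arm

A 7-joint arm with a two-finger parallel gripper is mounted at the origin on the work surface. World frame = base frame: x ahead of the robot, y to its left, z up, the work surface at z = 0. Lengths are in m, angles in rad, forces in N, time in s.
With the tool pointing down it reaches from about 0.4 to 0.85 m from the base axis. Payload 6.9 kg.
Tool frame: the origin (TCP) lies midway between the tips of the shut fingers; the grasp point (between the pads) lies behind it (ctrl.pinch_z is the z of the grasp point in the tool frame, in m); z points along the fingers, y is the direction in which the jaws open and shut (so a half turn about z gives the same grasp; the last joint's range is limited). The gripper opens to 85 mm and grips with 20 to 120 N. Pads are 22 mm wide; open, the fingers measure 114 mm over their backs; the gripper's body (76 mm by 85 mm) begins 54 mm behind the grasp point. The pads swing forward as they close: fully open they stand 13 mm farther back than shut.
Start: joints at [1.272, 0.507, -0.238, 1.5, 0.126, 1.149, -0.155], TCP at [0.246, -0.574, 0.231] pointing down, gripper open.
Joint ranges: [-3.08, 3.08], [-0.24, 2.05], [-1.43, 1.35], [0, 2.5], [-1.52, 4.66], [0.17, 1.96], [-2.89, 2.89]. Speed limits (rad/s): [2.39, 2.39, 3.14, 3.14, 3.14, 3.14, 3.14].

### API

Orientations are given as a unit quaternion [w, x, y, z].
In Python, from station import ctrl, get_state, vision, ticket, models gives the robot as it stands. Calls block until the motion is done:
- ctrl.movep(position, orientation): joint-space move of the TCP to a pose.
- ctrl.movel(position, frame=None, max_speed=0.15): straight line of the TCP; frame=None keeps the orientation; max_speed is the mean speed in m/s.
- ctrl.set_joints(angles): joint-space move.
- ctrl.ungrasp() and ctrl.close_gripper(force=None): open the fingers fully, or close them until they stop; force is the grip in N (None keeps the last).
- ctrl.pause(seconds).
- ctrl.ik(position, orientation): joint angles nearest the present ones, or None.
- get_state(): the state.
- vision.grab_frame(name): name is "scene" or "side" or "wrist"; returns (picture, depth): 480x640x3 uint8, blue, green, red; 480x640 float32, m along the optical axis (not along the pixel's ray), 0 where there is no reading.
- vision.camera_info(name): a dict with "mtx" (3x3 intrinsics, pixels), "R" (3x3) and "t" (3): a world point X has camera coordinates R X + t; the wrist camera has in their place "hand_eye" (4x4, takes a point from camera to tool coordinates, whose origin is the TCP and whose axes are the flange's). Camera axes: x right, y down, z forward; pixel columns grow to the right and rows downward; lengths in m; the calibration is good to about 2 mm. A picture is of the moment at which its call begins: read the wrist's pose just before it. camera_info takes no time and is no camera call.
A pose or a line that the arm cannot do raises ctrl.Unreachable and nothing moves.
- ticket.close_job(): hands the job in, once; it reports no verdict.
Trained networks look in the newest picture that a camera, given by its name, has taken for a name from the list of things; names that differ only in an ending like _2 or _b are one class to them, and where a whole thing is asked for, a point or a joint stands for the part that bears it (a point fixed in the world has none). Each returns a list of dicts, best first, with "p" (0 to 1); they miss things now and then, are a little off and sometimes report something else, mostly with a low value. They report only what shows in the picture. A call takes as long as a camera call. They do not tell look-alikes from the thing itself.
- models.recognise(camera, target): "point" ([column, row] in pixels, amid what is visible of it).
- models.masks_of(camera, target): "mask" (480x640 bool, what is visible of it) and "point" ([column, row] in pixels, amid what is visible of it).
The state is a dict: "time": time; "qpos": joint angles; "qd": joint speeds; "tau": joint torques, N m; "tcp_pos": TCP position; "eef_rot": TCP orientation; "contact_force": force on the tool from outside, world axes, zero at the start; "wrist_torque": the same for the moment, N m; "width": finger opening in m.
Only numpy, scipy, OpenCV 4.12 (cv2) and the standard library are available. Lean on these libraries where they do the work, as an engineer would, in place of code of your own. Each camera call takes 0.05 s, during which the arm holds its last target. There are 200 camera calls.

## Working session

There is one attempt and no reset: what is moved stays moved. The work goes in short steps, each a Python script; the robot and the scene stay as the last script left them, time stands still between calls to the robot, and variables do not carry over. Pictures are saved under pics/ and viewed, about 12 in all and at most 16, crops included, and the job is handed in when it is done.

```bash
ls; mkdir -p pics
python3 - <<'E'
from station import ctrl,get_state,vision
import cv2
for n in ("scene","side"):
    p,d=vision.grab_frame(n); cv2.imwrite(f"pics/{n}0.png",p)
    i=vision.camera_info(n); R,t=i["R"],i["t"]
    print(n,i["mtx"].tolist(),(-R.T@t).tolist(), R[2].tolist())
i=vision.camera_info("wrist");print(i)
s=get_state();print(s["time"],s["tcp_pos"],s["eef_rot"],s["width"],ctrl.pinch_z)
E
```

```text
pics
scene [[491.36322254630625, 0.0, 321.13610266453003], [0.0, 491.36322254630625, 246.08962158829212], [0.0, 0.0, 1.0]] [1.0234082653615597, 0.5389311012109659, 1.148300413226426] [-0.4355183503142133, -0.37830200976352674, -0.8168300655267672]
side [[456.6460209962352, 0.0, 317.46518374674645], [0.0, 456.6460209962352, 244.1373137110682], [0.0, 0.0, 1.0]] [0.35013849465889474, 0.9170381633769813, 0.8102512916144133] [0.11520752516740687, -0.7633947806631746, -0.6355750427770306]
{'mtx': array([[424.74787432,   0.        , 319.06234318],
       [  0.        , 424.74787432, 237.86432173],
       [  0.        ,   0.        ,   1.        ]]), 'hand_eye': array([[ 7.07380672e-04, -9.52700376e-01, -3.03910339e-01,
         7.76652925e-02],
       [ 9.99999548e-01,  4.80756794e-04,  8.20515598e-04,
        -1.10186130e-03],
       [-6.35598558e-04, -3.03910782e-01,  9.52700285e-01,
        -1.42446747e-01],
       [ 0.00000000e+00,  0.00000000e+00,  0.00000000e+00,
         1.00000000e+00]])}
0.1 [ 0.24590634 -0.57411263  0.23053356] [-7.63214298e-04  9.79587197e-01  2.01018182e-01 -1.76000251e-04] 0.0856518771967666 -0.0187
```

View pics/scene0.png

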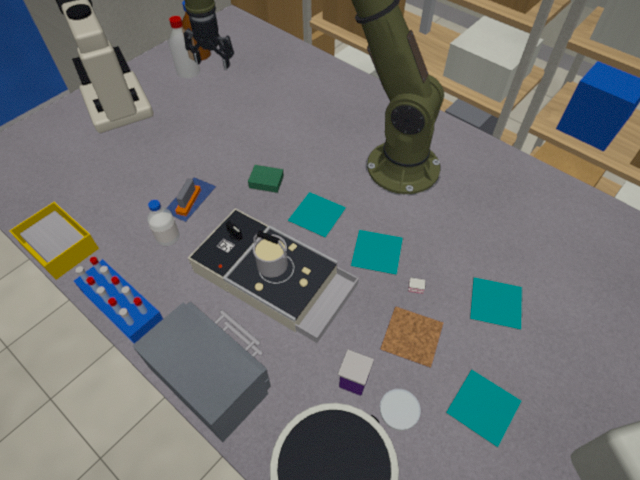

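View pics/side0.png

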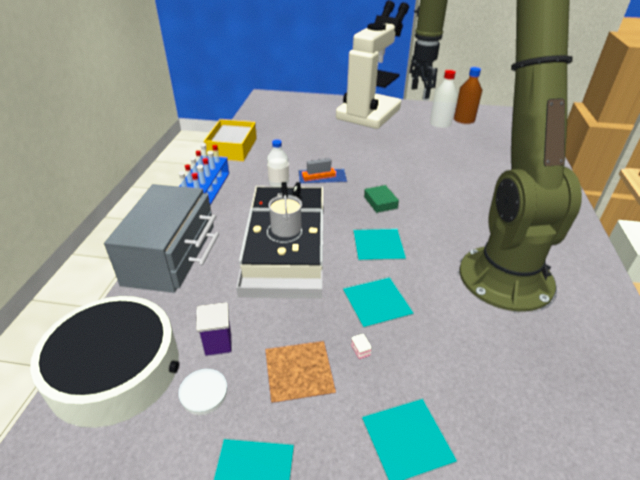

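The pot stands on the plate near the ring, with about 5 chips around it at scene (292,247), (306,270), (303,284), (259,287). The scraper is on the blue pad at (187,200), and the cork mat is at (411,336). Next I'll localise everything by network and depth.

```bash
cat > h.py <<'E'
from station import ctrl,get_state,vision,ticket,models
import numpy as np, cv2
from scipy.spatial.transform import Rotation as Ro
def rot(q): return Ro.from_quat([q[1],q[2],q[3],q[0]]).as_matrix()
def grab(n):
    """picture, world-point image (NaN where no reading), projection data"""
    s=get_state(); p,d=vision.grab_frame(n); i=vision.camera_info(n); K=i["mtx"]
    if n=="wrist":
        T=np.eye(4);T[:3,:3]=rot(s["eef_rot"]);T[:3,3]=s["tcp_pos"];T=T@i["hand_eye"]
        Rw,c=T[:3,:3],T[:3,3]
    else: Rw=i["R"].T; c=-Rw@i["t"]
    v,u=np.mgrid[:480,:640]
    ray=np.stack([(u-K[0,2])/K[0,0],(v-K[1,2])/K[1,1],np.ones_like(u)],-1)@Rw.T
    X=ray*d[...,None]+c; X[d<=0]=np.nan
    return p,X,ray,c
def onplane(ray,c,pt,z):
    r=ray[int(round(pt[1])),int(round(pt[0]))]; return c+r*(z-c[2])/r[2]
def quat(yaw):
    """tool down; jaw axis (tool y) along world angle yaw+90deg (tool x along yaw)"""
    R=np.array([[np.cos(yaw),np.sin(yaw),0],[np.sin(yaw),-np.cos(yaw),0],[0,0,-1.]])
    q=Ro.from_matrix(R).as_quat(); return np.array([q[3],q[0],q[1],q[2]])
E
python3 - <<'E'
from h import *
np.set_printoptions(precision=4,suppress=True)
allp=[]
for n in("scene","side"):
    p,X,ray,c=grab(n); print(n)
    m=(X[...,2]>.066)&(X[...,2]<.084)&(np.abs(X[...,1]+.05)<.35)&(X[...,0]>.3)&(X[...,0]<.85)
    m=cv2.morphologyEx(m.astype(np.uint8),cv2.MORPH_OPEN,np.ones((3,3)))
    k,l,st,_=cv2.connectedComponentsWithStats(m); b=1+np.argmax(st[1:,4])
    P=X[l==b]; r=cv2.minAreaRect(P[:,:2].astype(np.float32)*1000); print("top rect mm",r,np.median(P[:,2]))
    for t in["plate","heater","pot","pot_handle","mat","scraper","scraper_grip","drum_grip","window","reagent","stain_jar","dish","slide_box","cassettes"]+["chip%d_center"%i for i in(0,1)]:
        o=models.masks_of(n,t)
        for e in o[:8 if"chip"in t else 1]:
            if e["p"]<.15:continue
            Q=X[e["mask"]&np.isfinite(X[...,2])]
            if len(Q)==0:continue
            print(t,round(e["p"],2),np.array(e["point"]),"med",np.median(Q,0),"z98",np.percentile(Q[:,2],97), "rect",[np.round(a,0) for a in cv2.minAreaRect(Q[:,:2].astype(np.float32)*1000)] if t in("mat","scraper","slide_box","scraper_grip","drum_grip") else "")
print(get_state()["time"])
E
```

```text
scene
top rect mm ((585.9693603515625, -46.15960693359375), (203.68829345703125, 344.0369567871094), 8.36205768585205) 0.07435546125935844
plate 0.56 [289.6 282.6] med [0.5984 0.0457 0.0735] z98 0.07776295940974147 rect 
heater 0.96 [278.  274.5] med [0.6047 0.0292 0.0728] z98 0.0806976321725881 rect 
pot 0.71 [268.9 253.4] med [ 0.5858 -0.0066  0.1363] z98 0.19822526338851112 rect 
pot_handle 0.65 [271.6 254.3] med [ 0.5857 -0.007   0.1361] z98 0.19828413374011578 rect 
mat 0.96 [496.9 303.6] med [0.252  0.4781 0.0048] z98 0.009172567119533896 rect [array([246., 477.]), array([138., 132.]), np.float64(26.0)]
scraper 0.72 [185.5 198.7] med [ 0.5579 -0.3939  0.0306] z98 0.0653961718436226 rect [array([ 551., -405.]), array([115.,  38.]), np.float64(27.0)]
scraper_grip 0.87 [187.1 200.2] med [ 0.5576 -0.3939  0.0301] z98 0.0651636444308563 rect [array([ 545., -408.]), array([128.,  38.]), np.float64(27.0)]
drum_grip 0.83 [233.1 235.2] med [ 0.5842 -0.1537  0.0907] z98 0.11676470920426234 rect [array([ 585., -157.]), array([93., 55.]), np.float64(22.0)]
window 0.72 [280.4 277.9] med [0.
[... 1521 characters left out ...]
5124162866948 rect 
stain_jar 0.57 [213.1 327.5] med [0.6519 0.3443 0.0906] z98 0.09791327274654324 rect 
dish 0.55 [202.9 397.8] med [0.6433 0.4526 0.0209] z98 0.023615571232216203 rect 
slide_box 0.77 [379.5 195.6] med [ 0.3342 -0.2673  0.0324] z98 0.03683742927161956 rect [array([ 344., -308.]), array([ 85., 154.]), np.float64(22.0)]
cassettes 0.87 [362.  342.9] med [0.3485 0.2969 0.0278] z98 0.031065570211683196 rect 
chip0_center 0.71 [299.  367.7] med [0.4692 0.3689 0.0071] z98 0.009801265741662622 rect 
chip0_center 0.41 [259.3 229.1] med [0.648  0.0093 0.0832] z98 0.08601805510581986 rect 
chip1_center 0.39 [320.8 172.5] med [ 0.5485 -0.3967  0.0319] z98 0.06666106710275126 rect 
1.8
```

Run:
```python
from h import *
np.set_printoptions(precision=4,suppress=True)
y=np.deg2rad(8.4)
ctrl.movel(np.array([.246,-.574,.38]),max_speed=.3)
ex=np.array([np.cos(y),np.sin(y)])
c0=np.array([.586,-.02])
q=quat(y); P=c0+.05*ex
print(ctrl.ik([*P,.36],q))
ctrl.movep([*P,.36],q)
p,X,ray,c=grab("wrist"); cv2.imwrite("pics/w1.png",p); np.savez("w1.npz",X=X,ray=ray,c=c)
s=get_state();print(s["time"],s["tcp_pos"])
for t in["pot","pot_handle","plate","drum_grip","window","chip0_center","chip1_center"]:
    for e in models.masks_of("wrist",t)[:8]:
        if e["p"]<.2:continue
        Q=X[e["mask"]&np.isfinite(X[...,2])]
        print(t,round(e["p"],2),np.array(e["point"]),"med",np.median(Q,0),e["mask"].sum())
```

```text
[ 0.3228  0.504  -0.6265  1.2204  0.2878  1.5038 -1.6861]
4.9167 [ 0.6355 -0.0139  0.3599]
pot 0.82 [315.4 254.6] med [ 0.5842 -0.0181  0.1384] 7847
pot 0.32 [451.4 254.6] med [ 0.5837 -0.157   0.0947] 2101
pot_handle 0.92 [317.8 257.8] med [ 0.5844 -0.018   0.1384] 7809
pot_handle 0.3 [331.2 201.9] med [ 0.6016 -0.0242  0.0752] 61253
plate 0.55 [259.3 205.9] med [0.6026 0.0391 0.0748] 26037
plate 0.22 [300.7 168.9] med [0.65   0.0052 0.0825] 331
drum_grip 0.71 [449.3 253.8] med [ 0.5838 -0.1568  0.093 ] 2150
chip0_center 0.6 [301.5 166.3] med [0.6501 0.0049 0.0826] 322
chip1_center 0.48 [300.7 304.7] med [ 0.4989 -0.0141  0.0817] 82
```

View pics/w1.png

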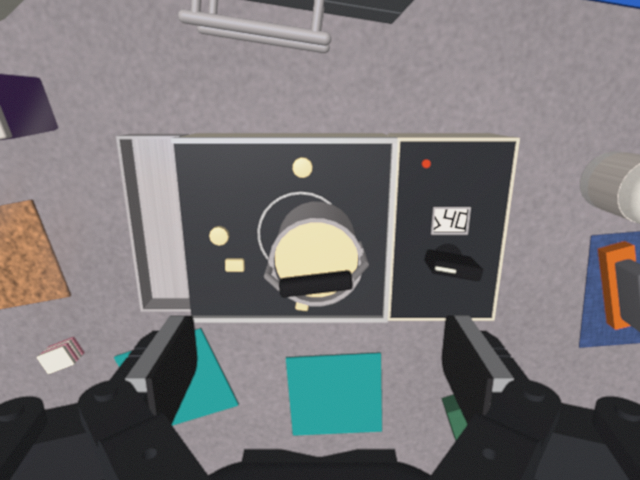

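Chips show at (302,167), (218,236), (234,265) and (301,306), and the drum window reads 40. The pot stands off the ring's centre. Next I'll measure the handle and mat, then grasp and lift the pot.

```bash
cat >> h.py <<'E'
def yawfit(xy):
    r=cv2.minAreaRect(np.asarray(xy,np.float32)*1000); b=cv2.boxPoints(r); e=b[1]-b[0]; f=b[2]-b[1]
    g=e if np.hypot(*e)>np.hypot(*f) else f
    return np.array(r[0])/1000, sorted(r[1]), np.arctan2(g[1],g[0])
def wrap(a): return (a+np.pi/2)%np.pi-np.pi/2
E
python3 - <<'E'
from h import *
np.set_printoptions(precision=4,suppress=True)
d=np.load("w1.npz");X=d["X"];img=cv2.imread("pics/w1.png")
m=(X[...,2]>.188)&(X[...,2]<.21)&(np.hypot(X[...,0]-.58,X[...,1]+.02)<.08)&(img.max(-1)<60)
c,s,a=yawfit(X[m][:,:2]); print("bar",c,s,np.rad2deg(wrap(a)),X[m][:,2].mean(),m.sum(),np.median(X[m],0))
m=(X[...,2]>.066)&(X[...,2]<.082)&(X[...,0]>.4)&(X[...,0]<.75)
m=cv2.morphologyEx(m.astype(np.uint8),cv2.MORPH_OPEN,np.ones((3,3)))
k,l,st,_=cv2.connectedComponentsWithStats(m);b=1+np.argmax(st[1:,4])
print("heater",yawfit(X[l==b][:,:2]))
for n in("scene","side"):
    p,X,ray,c=grab(n);hsv=cv2.cvtColor(p,cv2.COLOR_BGR2HSV)
    m=(hsv[...,0]>5)&(hsv[...,0]<22)&(hsv[...,1]>110)&(np.hypot(X[...,0]-.47,X[...,1]-.37)<.12)&(X[...,2]<.02)
    m=cv2.morphologyEx(m.astype(np.uint8),cv2.MORPH_CLOSE,np.ones((5,5)))>0
    pts=np.array([onplane(ray,c,(u,v),.006)[:2] for v,u in zip(*np.nonzero(m))])
    print(n,"mat",yawfit(pts),pts.mean(0),np.nanmedian(X[m],0))
E
```

```text
bar [ 0.5778 -0.0184] [13.604347229003906, 56.52775955200195] -73.691216 0.1989509198171754 1267 [ 0.579  -0.0185  0.1995]
heater (array([ 0.5851, -0.0479]), [200.2991180419922, 341.2051086425781], np.float32(-1.4252946))
scene mat (array([0.4734, 0.3631]), [126.39197540283203, 126.91390991210938], np.float32(0.33253914)) [0.4748 0.3643] [0.475  0.3644 0.0047]
side mat (array([0.4705, 0.3622]), [127.82038116455078, 128.83447265625], np.float32(-1.2365692)) [0.47   0.3656] [0.4701 0.3679 0.0072]
```

Run:
```python
from h import *
np.set_printoptions(precision=3,suppress=True)
b=np.array([.578,-.0184]); m=np.array([.472,.364])
best=None
for k in(-73.7,106.3):
    y=np.deg2rad(k); a=ctrl.ik([*b,.174],quat(y)); e=ctrl.ik([*m,.111],quat(y)); print(k,a,e)
    if a is not None and e is not None:
        w=max(abs(a[6]),abs(e[6]))
        if best is None or w<best[0]: best=(w,y)
y=best[1]; q=quat(y); print(np.rad2deg(y))
ctrl.movep([*b,.26],q)
ctrl.movel([*b,.174],max_speed=.1)
s=get_state();print(s["tcp_pos"],s["contact_force"])
ctrl.close_gripper(60)
s=get_state();print(s["width"],s["contact_force"])
ctrl.movel([*b,.30],max_speed=.1)
s=get_state();print(s["time"],s["width"],s["contact_force"],s["wrist_torque"])
```

```text
-73.7 [-0.24   0.505  0.357  1.716 -0.208  0.958 -2.661] [-1.229  0.769  0.952  1.746 -0.727  1.021 -2.862]
106.3 [ 0.579  0.64  -0.991  1.705  0.587  1.125 -0.302] [-0.152  0.732 -0.943  1.732  0.678  1.039 -1.052]
106.3
[ 0.578 -0.018  0.175] [-0.461  0.648  0.045]
0.013265043667668085 [-2.085 -1.507  3.23 ]
9.75 0.012964106480641377 [ 0.044  0.226 -5.143] [-0.02   0.028  0.033]
```

```bash
cat >> h.py <<'E'
def lower(xy,z0,zmin,dF=3.0,step=.0015):
    """creep down from z0 until the contact force rises by dF"""
    ctrl.movel([*xy,z0],max_speed=.08); ctrl.pause(.2); f0=get_state()["contact_force"][2]; z=z0
    while z>zmin:
        z-=step; ctrl.movel([*xy,z],max_speed=.02); f=get_state()["contact_force"][2]
        if f-f0>dF: break
    print("lowered z",round(z,4),"tcp",get_state()["tcp_pos"],"dF",round(f-f0,2)); return z
E
python3 - <<'E'
from h import *
np.set_printoptions(precision=4,suppress=True)
m=np.array([.472,.364])
ctrl.movel([*m,.30],max_speed=.2)
lower(m,.112,.103,2.)
ctrl.ungrasp(); ctrl.pause(.1)
print(get_state()["contact_force"])
ctrl.movel([*m,.27],max_speed=.15)
# look at plate
y=np.deg2rad(8.35); ex=np.array([np.cos(y),np.sin(y)]); P=np.array([.58,-.01])+.04*ex
ctrl.movep([*P,.33],quat(y))
p,X,ray,c=grab("wrist"); cv2.imwrite("pics/w2.png",p); np.savez("w2.npz",X=X,ray=ray,c=c)
p,_,_,_=grab("side"); cv2.imwrite("pics/s2.png",p)
print(get_state()["time"])
E
```

```text
lowered z 0.1045 tcp [0.4719 0.3643 0.1051] dF 7.27
[-0.6031 -0.1175 -0.378 ]
19.4667
```

View pics/w2.png

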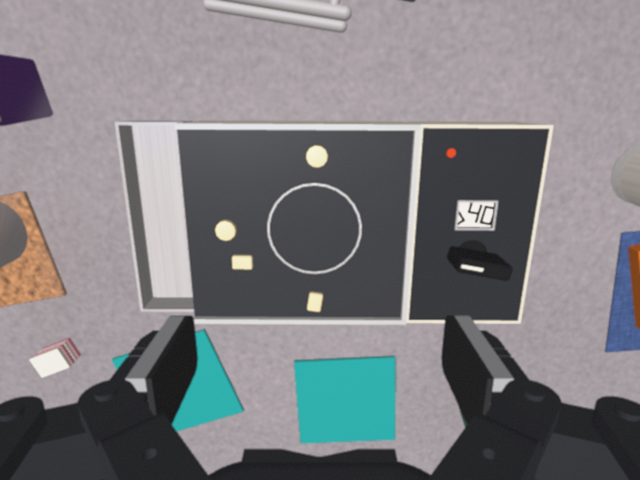

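View pics/s2.png

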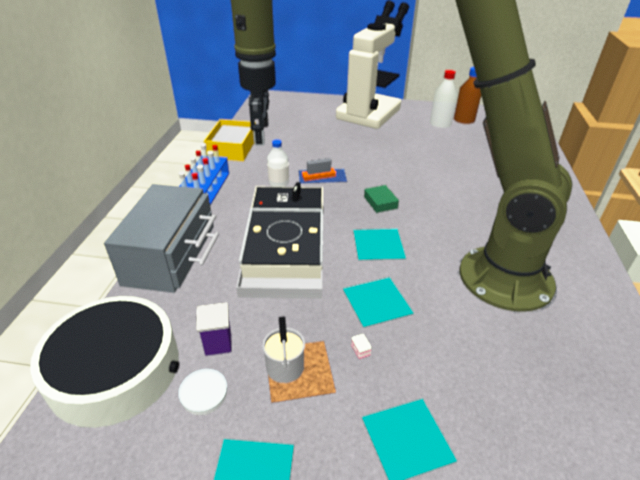

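The plate shows four chips: (316,156), (226,231), (242,262), (315,302). The ring is clear at (314,228). In the side view the pot looks off the mat's centre (base at ~(285,375) against centre (300,370)), so I'll measure that and look at the scraper.

Run:
```python
from h import *
np.set_printoptions(precision=4,suppress=True)
d=np.load("w2.npz");X,ray,c=d["X"],d["ray"],d["c"];img=cv2.imread("pics/w2.png")
m=(X[...,2]>.066)&(X[...,2]<.082)&(X[...,0]>.4)&(X[...,0]<.75)
m=cv2.morphologyEx(m.astype(np.uint8),cv2.MORPH_OPEN,np.ones((3,3)))
k,l,st,_=cv2.connectedComponentsWithStats(m);b=1+np.argmax(st[1:,4])
hc,hs,ha=yawfit(X[l==b][:,:2]); print("heater",hc,hs,np.rad2deg(ha))
y=wrap(float(ha)+np.pi/2); ex=np.array([np.cos(y),np.sin(y)]); ey=np.array([-ex[1],ex[0]]); ho=hc+.06*ey
print("yaw",np.rad2deg(y),"origin",ho)
hsv=cv2.cvtColor(img,cv2.COLOR_BGR2HSV)
m=((hsv[...,1]>50)&(hsv[...,2]>150)&(hsv[...,0]<40)&(hsv[...,0]>15)).astype(np.uint8); m[:,:180]=0;m[:130]=0;m[320:]=0;m[:,410:]=0
k,l,st,ce=cv2.connectedComponentsWithStats(m)
for i in range(1,k):
    if st[i,4]>40:
        w=onplane(ray,c,ce[i],.083)[:2]-ho; print("chip",ce[i],st[i,4],1000*w@ex,1000*w@ey)
# ring: bright pixels near (314,228)
v,u=np.nonzero(img.min(-1)>110); r=np.hypot(u-314,v-228); s=(r>38)&(r<54)
pts=np.array([onplane(ray,c,(a,b),.075)[:2] for a,b in zip(u[s],v[s])],np.float32)*1000
e=cv2.fitEllipse(pts); print("ring",e,"heater frame",(np.array(e[0])-ho*1000)@ex,(np.array(e[0])-ho*1000)@ey)
for n in("scene","side"):
    p,X,ray,c=grab(n)
    o=models.masks_of(n,"pot")
    e=o[0];Q=X[e["mask"]&np.isfinite(X[...,2])]; r=Q[(Q[:,2]>.068)&(Q[:,2]<.09)]
    t=Q[Q[:,2]>.119]
    print(n,e["p"],e["point"],"rimcircle",cv2.minEnclosingCircle(r[:,:2].astype(np.float32)*1000),"bar",yawfit(t[:,:2]),np.percentile(Q[:,2],97))
P=np.array([.547,-.395])
yy=np.deg2rad(20); a=ctrl.ik([P[0]+.05*np.cos(yy),P[1]+.05*np.sin(yy),.28],quat(yy)); print(a)
ctrl.movep([P[0]+.05*np.cos(yy),P[1]+.05*np.sin(yy),.28],quat(yy))
p,X,ray,c=grab("wrist"); cv2.imwrite("pics/w3.png",p); np.savez("w3.npz",X=X,ray=ray,c=c)
print(get_state()["time"])
```

```text
heater [ 0.5847 -0.0477] [200.8720703125, 341.3946533203125] -81.679184
yaw 8.320813980187337 origin [0.576  0.0116]
chip [316.9833 156.6833] 120 70.94641213837973 -17.095575605486893
chip [225.5372 230.4463] 121 1.4338927252827105 69.69377693182622
chip [241.8169 261.5986] 142 -31.21548211241533 56.036875244172094
chip [314.6642 301.4403] 134 -72.96319618565371 -15.567314788489321
ring ((578.031494140625, -2.548978328704834), (89.6149673461914, 89.87250518798828), 111.2008056640625) heater frame -0.03617099780059796 -14.338406745288083
scene 0.45 [280.3, 275.9] rimcircle ((576.3866577148438, 17.23395347595215), 140.8205108642578) bar (array([0., 0.]), [0.0, 0.0], np.float32(0.0)) 0.07780153565907394
side 0.62 [284.1, 354.2] rimcircle ((498.2751159667969, 361.9022521972656), 43.657005310058594) bar (array([0.4995, 0.3644]), [13.722860336303711, 61.01502990722656], np.float32(-1.28474)) 0.13218247979545075
[ 0.8441  0.663  -0.6529  1.1667  0.3872  1.4307 -0.977 ]
21.125
```

View pics/w3.png

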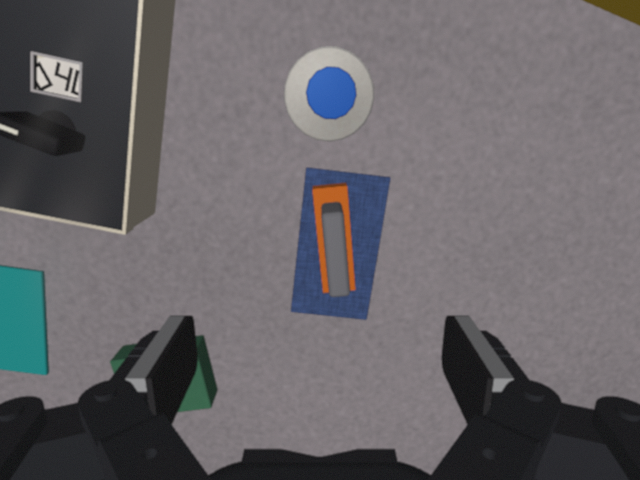

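The scraper stands on its pad with the handle around (336,250), slightly turned, and the bottle is clear at (330,92). The pot has been knocked 27 mm in +x since I released it, so I'll re-centre it on the mat before wiping.

Run:
```python
from h import *
np.set_printoptions(precision=4,suppress=True)
d=np.load("w3.npz");X,ray,c=d["X"],d["ray"],d["c"];img=cv2.imread("pics/w3.png");hsv=cv2.cvtColor(img,cv2.COLOR_BGR2HSV)
def plane(m,z): 
    v,u=np.nonzero(m); r=ray[v,u]; return (c+r*((z-c[2])/r[:,2])[:,None])[:,:2]
roi=np.zeros((480,640),bool);roi[155:330,280:400]=1
blue=roi&(hsv[...,0]>100)&(hsv[...,0]<125)&(hsv[...,1]>90)
p=yawfit(plane(blue,.003));print("pad",p,np.rad2deg(wrap(p[2])))
top=roi&(X[...,2]>.055)&(X[...,2]<.075)
p=yawfit(X[top][:,:2]);print("handle",p,np.rad2deg(wrap(p[2])),np.median(X[top],0))
org=roi&(hsv[...,0]<18)&(hsv[...,1]>150)&(X[...,2]>.01)&(X[...,2]<.03)
print("orange",np.median(X[org],0),yawfit(X[org][:,:2]))
# re-centre the pot
b=np.array([.4985,.3635]); m=np.array([.472,.364])
y=-1.285+np.pi
q=quat(y); print(ctrl.ik([*b,.105],q),ctrl.ik([*m,.105],q))
ctrl.movep([*b,.22],q)
pp,Xw,_,_=grab("wrist"); cv2.imwrite("pics/w4.png",pp)
mm=(Xw[...,2]>.117)&(Xw[...,2]<.137)&(np.hypot(Xw[...,0]-b[0],Xw[...,1]-b[1])<.06)&(pp.max(-1)<60)
print("bar wrist",yawfit(Xw[mm][:,:2]) if mm.sum()>50 else mm.sum())
print(get_state()["time"])
```

```text
pad (array([ 0.539 , -0.4162]), [83.02641296386719, 157.66282653808594], np.float32(0.23571068)) 13.50523
handle (array([ 0.5504, -0.4076]), [20.003326416015625, 81.2331771850586], np.float32(0.45037353)) 25.8045 [ 0.5533 -0.4063  0.0645]
orange [ 0.5734 -0.3972  0.0208] (array([ 0.5502, -0.4073]), [32.93585968017578, 109.3886489868164], np.float32(0.4491645))
[-0.1314  0.7752 -0.9609  1.6799  0.7107  1.0744 -1.0311] [-0.1485  0.7435 -0.9508  1.738   0.6952  1.0353 -1.0658]
bar wrist (array([0.5008, 0.3615]), [13.0818510055542, 57.616966247558594], np.float32(-1.2932719))
23.825
```

Run:
```python
from h import *
np.set_printoptions(precision=4,suppress=True)
b=np.array([.5008,.3615]); m=np.array([.472,.3635])
ctrl.movel([*b,.22],quat(-1.2933+np.pi),max_speed=.1)
ctrl.movel([*b,.105],max_speed=.1); ctrl.close_gripper(60); print(get_state()["width"])
ctrl.movel([*b,.125],max_speed=.08); print(get_state()["contact_force"])
ctrl.movel([*m,.125],max_speed=.08)
lower(m,.110,.102,2.)
ctrl.ungrasp(); ctrl.pause(.1); ctrl.movel([*m,.25],max_speed=.15)
p,X,_,_=grab("side"); cv2.imwrite("pics/s5.png",p)
k=(X[...,2]>.117)&(X[...,2]<.14)&(np.hypot(X[...,0]-m[0],X[...,1]-m[1])<.06)&(p.max(-1)<70)
print("bar side",yawfit(X[k][:,:2]))
# scraper
g=np.array([.5503,-.4075]); y=np.deg2rad(25.8)
a=ctrl.ik([*g,.03],quat(y)); print(a)
ctrl.movep([*m,.33],quat(y)); ctrl.movep([*g,.16],quat(y))
p,X,ray,c=grab("wrist"); cv2.imwrite("pics/w5.png",p)
t=(X[...,2]>.055)&(X[...,2]<.075)&(np.hypot(X[...,0]-g[0],X[...,1]-g[1])<.09)
print("handle",yawfit(X[t][:,:2]),t.sum()); print(get_state()["time"],get_state()["tcp_pos"])
```

```text
0.013129953487410397
[-0.0471  0.3647 -5.0077]
lowered z 0.104 tcp [0.4721 0.3637 0.1052] dF 11.2
bar side (array([0.4716, 0.3648]), [11.271249771118164, 56.2923698425293], np.float32(-1.2925516))
[ 0.9485  0.8586 -0.6468  1.5439  0.5981  0.9444 -1.0105]
handle (array([ 0.5502, -0.4074]), [20.023601531982422, 81.10649871826172], np.float32(0.44963792)) 4336
34.3583 [ 0.5512 -0.4063  0.1603]
```

View pics/w5.png

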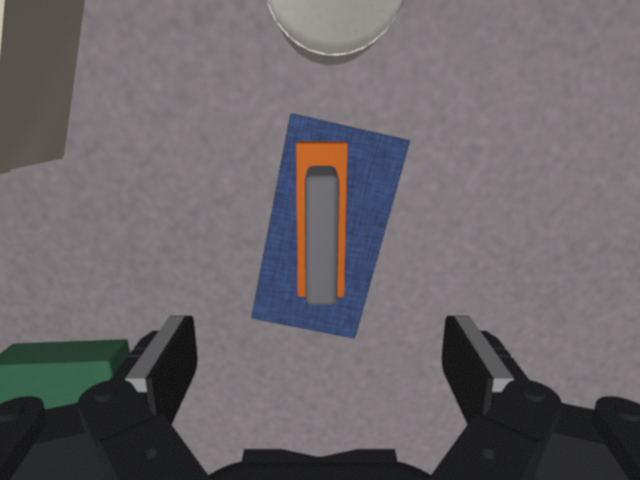

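The scraper is square below the gripper, with the handle centred at (321,235). I'll grasp it and wipe in two lanes.

```bash
cat >> h.py <<'E'
HY=np.deg2rad(8.32); HEX=np.array([np.cos(HY),np.sin(HY)]); HEY=np.array([-HEX[1],HEX[0]]); HO=np.array([.576,.0116])
def H(x,y): return HO+x*HEX+y*HEY
E
cat > wipe.py <<'E'
from h import *
def stroke(x,y0=-.070,y1=.122,v=.06):
    a,b=H(x,y0),H(x,y1)
    ctrl.movel([*a,.130],quat(HY),max_speed=.2)
    z=lower(a,.105,.0985,1.5,.001)+.0007
    ctrl.movel([*a,z],max_speed=.02)
    ctrl.movel([*b,z],max_speed=v)
    s=get_state(); print("end F",s["contact_force"],"w",s["width"],s["time"])
    ctrl.movel([*b,.15],max_speed=.15)
E
python3 - <<'E'
from wipe import *
np.set_printoptions(precision=4,suppress=True)
g=np.array([.5502,-.4074]); q=quat(np.deg2rad(25.8))
ctrl.movel([*g,.16],q,max_speed=.1)
ctrl.movel([*g,.029],max_speed=.12); ctrl.close_gripper(70); s=get_state();print(s["width"],s["tcp_pos"])
ctrl.movel([*g,.20],max_speed=.15); print(get_state()["contact_force"])
ctrl.movep([*H(-.033,-.070),.20],quat(HY))
stroke(-.033)
ctrl.movel([*H(.033,-.070),.17],max_speed=.25)
stroke(.033)
e=H(.033,.122); ctrl.movel([*e,.2],max_speed=.2)
for n in("scene","side"):
    p,_,_,_=grab(n); cv2.imwrite(f"pics/{n}6.png",p)
a=cv2.imread("pics/scene6.png")[190:350,170:370]; b=cv2.imread("pics/side6.png")[170:310,220:350]
cv2.imwrite("pics/c6.png",np.hstack([cv2.resize(a,(450,360)),cv2.resize(b,(334,360))]))
E
```

```text
0.019420855571972328 [ 0.5503 -0.4075  0.0292]
[-0.2546 -0.4591 -2.0117]
lowered z 0.1 tcp [ 0.5537 -0.0625  0.1011] dF 10.23
end F [ 0.9217 -3.6517  5.9685] w 0.01943921524851272 45.0583
lowered z 0.101 tcp [ 0.6189 -0.0529  0.1012] dF 2.34
end F [-0.3438  0.1768 -2.5947] w 0.019232114880816064 52.1083
```

View pics/c6.png

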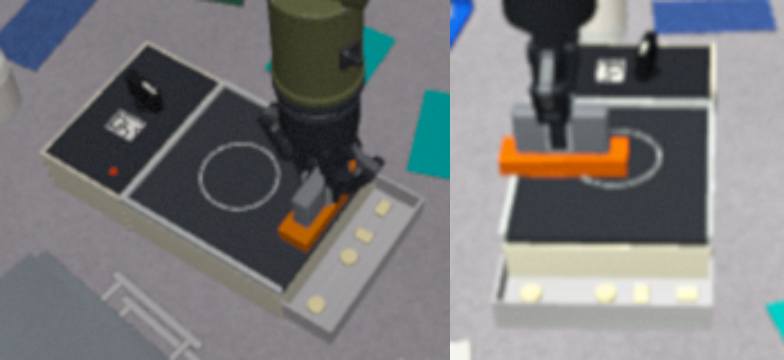

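All four chips lie in the tray and the plate looks clean. Next I'll return the scraper to its pad.

Run:
```python
from h import *
np.set_printoptions(precision=4,suppress=True)
g=np.array([.539,-.4162]); y=np.deg2rad(13.5)
ctrl.movel([*H(.0,-.02),.22],max_speed=.25)
ctrl.movep([*g,.20],quat(y))
lower(g,.036,.027,1.5,.001)
ctrl.ungrasp(); ctrl.pause(.1)
ctrl.movel([*g,.20],max_speed=.15)
p,X,ray,c=grab("wrist")
hsv=cv2.cvtColor(p,cv2.COLOR_BGR2HSV)
t=(X[...,2]>.055)&(X[...,2]<.075)&(np.hypot(X[...,0]-g[0],X[...,1]-g[1])<.09)
f=yawfit(X[t][:,:2]);print("handle",f,np.rad2deg(f[2]))
b=(hsv[...,0]>100)&(hsv[...,0]<125)&(hsv[...,1]>90)&(np.hypot(X[...,0]-g[0],X[...,1]-g[1])<.1)
v,u=np.nonzero(b);r=ray[v,u];f=yawfit((c+r*((.003-c[2])/r[:,2])[:,None])[:,:2]);print("pad",f,np.rad2deg(f[2]))
cv2.imwrite("pics/w7.png",p)
P=H(.04,-.04); ctrl.movep([*P,.33],quat(HY))
p,X,ray,c=grab("wrist"); cv2.imwrite("pics/w8.png",p); np.savez("w8.npz",X=X,ray=ray,c=c)
w=cv2.imread("pics/w7.png"); cv2.imwrite("pics/c8.png",np.hstack([cv2.resize(p[80:350],(450,190)),cv2.resize(w[80:350],(350,190))]))
q,Xs,_,_=grab("side"); k=(Xs[...,2]>.117)&(Xs[...,2]<.14)&(np.hypot(Xs[...,0]-.472,Xs[...,1]-.364)<.09)&(q.max(-1)<70)
print("bar side",yawfit(Xs[k][:,:2])); print(get_state()["time"])
```

```text
lowered z 0.029 tcp [ 0.5392 -0.4163  0.0292] dF 1.59
handle (array([ 0.539 , -0.4159]), [19.97817039489746, 80.88485717773438], np.float32(0.22922538)) 13.133646
pad (array([ 0.3927, -0.3514]), [160.14125061035156, 493.7711486816406], np.float32(-0.41669667)) -23.87496
bar side (array([0.4716, 0.3644]), [11.150774002075195, 52.93690872192383], np.float32(-1.2852136))
63.25
```

View pics/w8.png

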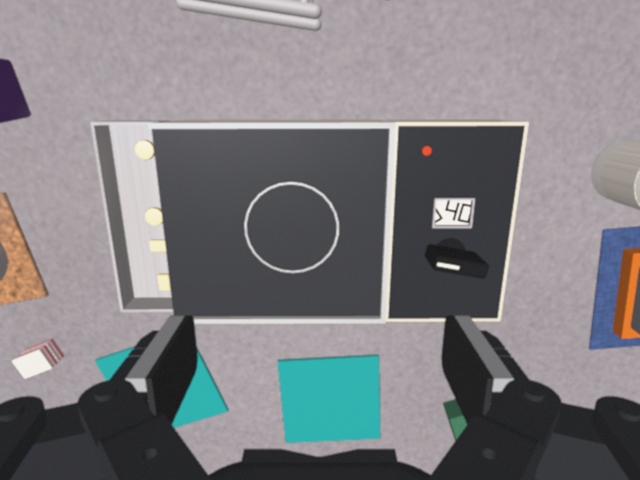

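The plate is clean and the chips are in the tray. The scraper stands centred on its pad. The pot goes back next.

Run:
```python
from h import *
np.set_printoptions(precision=4,suppress=True)
def ring(f,n,u0,v0):
    d=np.load(n);ray,c=d["ray"],d["c"];img=cv2.imread(f)
    v,u=np.nonzero(img.min(-1)>110); r=np.hypot(u-u0,v-v0); s=(r>38)&(r<54)
    P=np.array([onplane(ray,c,(a,b),.075)[:2] for a,b in zip(u[s],v[s])],np.float32)*1000
    return cv2.fitEllipse(P)
print(ring("pics/w8.png","w8.npz",291.5,227))
r=np.array([.578,-.0025]); e=ring("pics/w8.png","w8.npz",291.5,227); r=(r+np.array(e[0])/1000)/2; print("ring",r)
m=np.array([.472,.364]); y=-1.2933+np.pi; q=quat(y)
ctrl.movep([*m,.22],q)
pp,Xw,_,_=grab("wrist"); k=(Xw[...,2]>.117)&(Xw[...,2]<.137)&(np.hypot(Xw[...,0]-m[0],Xw[...,1]-m[1])<.06)&(pp.max(-1)<60)
f=yawfit(Xw[k][:,:2]); print("bar",f); b=f[0]
assert np.hypot(*(b-m))<.006
ctrl.movel([*b,.105],max_speed=.1); ctrl.close_gripper(60); s=get_state(); print(s["width"],s["tcp_pos"])
ctrl.movel([*b,.30],max_speed=.15); print(get_state()["contact_force"])
ctrl.movel([*r,.30],max_speed=.2)
lower(r,.181,.171,2.,.001)
print(get_state()["tcp_pos"])
ctrl.ungrasp(); ctrl.pause(.1); ctrl.movel([*r,.29],max_speed=.15)
P=H(.04,-.04); ctrl.movep([*P,.33],quat(HY))
p,X,ray,c=grab("wrist"); cv2.imwrite("pics/w9.png",p); np.savez("w9.npz",X=X,ray=ray,c=c)
k=(X[...,2]>.188)&(X[...,2]<.21)&(np.hypot(X[...,0]-r[0],X[...,1]-r[1])<.08)&(p.max(-1)<60)
print("bar",yawfit(X[k][:,:2]))
k=(X[...,2]>.1)&(X[...,2]<.155)&(np.hypot(X[...,0]-r[0],X[...,1]-r[1])<.08)
print("rim circle",cv2.minEnclosingCircle(X[k&(X[...,2]>.143)][:,:2].astype(np.float32)*1000))
k=(X[...,2]>.078)&(X[...,2]<.13)&(np.abs(X[...,0]-.58)<.08)&(X[...,1]<-.11)&(X[...,1]>-.21)&(X[...,2]>.108)
f=yawfit(X[k][:,:2]);print("knob",f,np.rad2deg(f[2]),np.median(X[k],0),k.sum())
n,_,_,_=grab("scene"); n2,_,_,_=grab("side")
cv2.imwrite("pics/c9.png",np.hstack([cv2.resize(n[200:320,180:340],(430,322)),cv2.resize(n2[180:300,220:350],(349,322))]))
print(get_state()["time"])
```

```text
((578.016845703125, -2.5863265991210938), (89.82467651367188, 89.86480712890625), 98.40312957763672)
ring [ 0.578  -0.0025]
bar (array([0.4724, 0.3639]), [13.039047241210938, 57.369327545166016], np.float32(-1.3043926))
0.013135086400000807 [0.4722 0.3639 0.1051]
[ 0.2416 -0.007  -5.1984]
lowered z 0.174 tcp [ 0.5781 -0.0025  0.1742] dF 2.82
[ 0.5781 -0.0025  0.1742]
bar (array([ 0.5789, -0.003 ]), [14.217941284179688, 57.21763610839844], np.float32(-1.2777636))
rim circle ((579.7405395507812, -3.8107082843780518), 44.18980407714844)
knob (array([ 0.5765, -0.1592]), [15.667609214782715, 50.00029754638672], np.float32(1.542912)) 88.40234 [ 0.5781 -0.1578  0.116 ] 965
77.0917
```

View pics/w9.png

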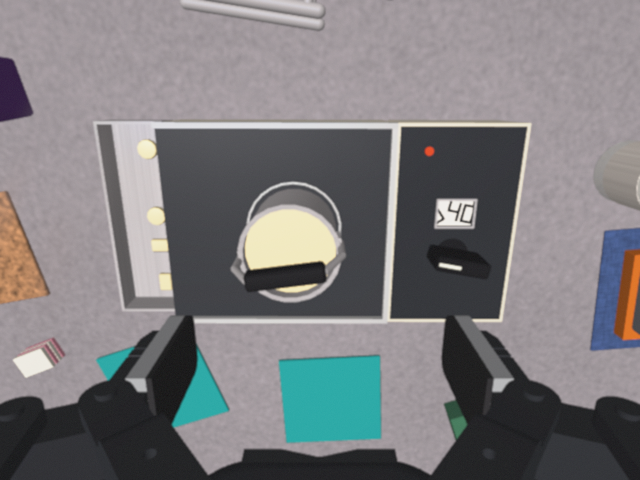

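View pics/c9.png

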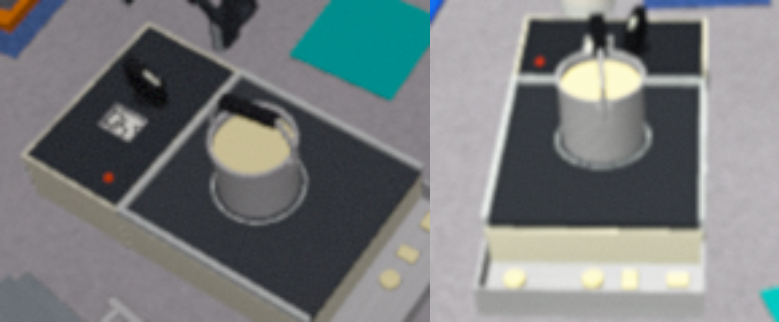

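The pot stands concentric in the ring, which shows all round it in both crops. The knob's white line lies on the heater's +y side, which puts the drum at about 1.40 rad, near 40 as the window shows. I'll turn it about +100° to reach 3.142.

Run:
```python
from h import *
np.set_printoptions(precision=4,suppress=True)
k=np.array([.5765,-.1592]); y0=np.deg2rad(88.4); y1=HY+np.pi; z=.085
print(ctrl.ik([*k,z],quat(y0)))
ctrl.movep([*k,.20],quat(y0))
p,X,ray,c=grab("wrist")
t=(X[...,2]>.108)&(X[...,2]<.125)&(np.hypot(X[...,0]-k[0],X[...,1]-k[1])<.05)
f=yawfit(X[t][:,:2]); print("knob near",f,np.rad2deg(f[2]),t.sum())
if np.hypot(*(f[0]-k))<.005: k=(k+f[0])/2
qs=[ctrl.ik([*k,z],quat(y0))]
ctrl.movel([*k,z],max_speed=.1); ctrl.close_gripper(25); s=get_state(); print(s["width"],s["tcp_pos"],s["contact_force"])
for y in np.linspace(y0,y1,9)[1:]:
    ctrl.movep([*k,z],quat(y)); 
    s=get_state(); print(np.round(np.rad2deg(y),1),s["tcp_pos"],s["contact_force"],s["wrist_torque"],s["qpos"][6])
ctrl.pause(.2); R=rot(get_state()["eef_rot"]); print("yaw",np.rad2deg(np.arctan2(R[1,0],R[0,0])))
ctrl.ungrasp(); ctrl.movel([*k,.20],max_speed=.12)
P=H(.05,-.17); ctrl.movep([*P,.30],quat(y1-np.pi) if ctrl.ik([*P,.30],quat(HY)) is not None else quat(y1))
p,X,ray,c=grab("wrist"); cv2.imwrite("pics/w10.png",p)
t=(X[...,2]>.108)&(X[...,2]<.125)&(np.hypot(X[...,0]-k[0],X[...,1]-k[1])<.05)
f=yawfit(X[t][:,:2]); print("knob",f,np.rad2deg(wrap(f[2]))); print(get_state()["time"])
```

```text
[ 0.6673  0.7015 -0.7325  1.7531  0.5762  0.9142 -0.3402]
knob near (array([ 0.5763, -0.1585]), [14.62507438659668, 49.247955322265625], np.float32(1.5357901)) 87.994286 2179
0.014758483548615151 [ 0.5764 -0.1589  0.0851] [-0.924  -0.3691  1.4978]
100.9 [ 0.5761 -0.1589  0.0851] [-2.8302 -0.7375  3.9714] [0.02   0.5125 0.0567] -0.15993442866458987
113.4 [ 0.5759 -0.159   0.0851] [-3.976   0.7919  5.9803] [-0.1001  0.6657  0.0776] 0.01877543275505117
125.9 [ 0.5756 -0.1591  0.0851] [-4.5766 -0.8865  6.4181] [-0.1202  0.8536  0.0233] 0.19920631554953988
138.4 [ 0.5754 -0.1593  0.0851] [-5.202  -1.066   6.6231] [-0.1583  1.0125  0.0247] 0.3812746817099109
150.8 [ 0.5753 -0.1595  0.0851] [-5.6567 -0.9576  7.6007] [-0.3028  1.089   0.0008] 0.5648272424553851
163.3 [ 0.5752 -0.1598  0.0851] [-6.0325 -1.0534  7.4325] [-0.4234  1.1619  0.0654] 0.7501033634447244
175.8 [ 0.5751 -0.16    0.0851] [-6.3832 -2.8648  8.9606] [-0.5282  1.2508  0.0284] 0.937205705025867
188.3 [ 0.5751 -0.1603  0.0851] [-6.5309 -3.894   8.915 ] [-0.6618  1.2477  0.0031] 1.1260598045701726
yaw -171.9049171610569
knob (array([ 0.5766, -0.1599]), [14.624214172363281, 49.769779205322266], np.float32(0.14314169)) 8.20141
87.0333
```

View pics/w10.png

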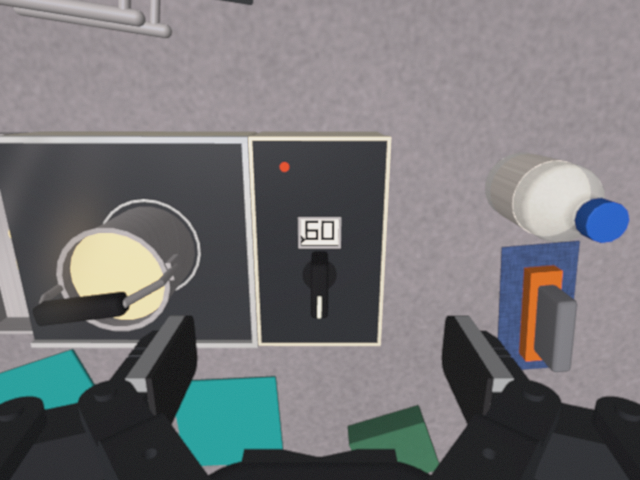

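60 stands upright and centred in the window. One last numeric check of the pot and scraper, then I'll hand in if both are good.

Run:
```python
from h import *
np.set_printoptions(precision=4,suppress=True)
ctrl.pause(.5); ok=True
p,X,ray,c=grab("wrist")
for nm,xy,z0,z1,rad in(("pot bar",(.5785,-.0028),.188,.21,.07),("scraper handle",(.539,-.416),.055,.075,.09)):
    k=(X[...,2]>z0)&(X[...,2]<z1)&(np.hypot(X[...,0]-xy[0],X[...,1]-xy[1])<rad)
    if nm[0]=="p": k&=p.max(-1)<60
    f=yawfit(X[k][:,:2]); print(nm,f,np.rad2deg(wrap(f[2])),k.sum()); ok&=np.hypot(*(f[0]-xy))<.005
print(ok,get_state()["time"])
if ok: print(ticket.close_job())
```

```text
pot bar (array([ 0.5788, -0.0038]), [14.06430721282959, 58.34442901611328], np.float32(-1.2811588)) -73.40499 2036
scraper handle (array([ 0.5391, -0.4152]), [20.367849349975586, 82.30562591552734], np.float32(0.23709394)) 13.58448 1708
True 87.5833
the job is handed in; nothing more can be done
None
```

The job is done and handed in at 87.6 s, inside the 184 s limit. The hand-in itself reports no verdict.

- **Pot to the mat:** I lifted the pot by its handle and set it in the middle of the cork mat. Soon after I let go it was found about 27 mm off centre (the knock the task warned of). I stood it back in the middle before starting to wipe.
- **Chips:** Four chips were on the plate. Two strokes of the scraper pushed all of them into the catch tray, and the camera view afterwards showed the plate clean.
- **Scraper:** It stands on its blue pad about 1 mm from the centre and in line with the pad.
- **Pot back on the plate:** It was set down gently about 1–2 mm from the ring's centre, and the ring shows all round it.
- **Dial:** I turned it only after the pot was back. 60 shows upright and centred in the window. The knob lies within about 0.2° of where it should be for 60.

One check did not work: when I re-measured the pad after putting the scraper back, the result was wrong because other bluish pixels were included. The pad centre used above is the one measured just before the scraper was picked up. I did not re-measure the other things on the bench, but nothing looked out of place in the last views.

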